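# Put the vice packing blocks away in their fitted trays

## Robot

A 6-joint arm with a two-finger parallel gripper is mounted at the origin on the work surface; the furniture and walls round the work are solid. World frame = base frame: x ahead of the robot, y to its left, z up, the work surface at z = 0. Lengths are in m, angles in degrees, forces in N, time in s.
With the tool pointing down it reaches from about 0.4 to 0.825 m from the base axis. Payload 7 kg.
Tool frame: the origin (TCP) lies midway between the tips of the shut fingers; the grasp point (between the pads) lies 19 mm behind it; z points along the fingers, y is the line along which they close (so a half turn about z gives the same grasp; the last joint's range is limited). The gripper opens to 88 mm and grips with 3 to 60 N. Pads are 19 mm wide; open, the fingers measure 130 mm over their backs; the gripper's body (78 mm by 193 mm) begins 47 mm behind the grasp point.
Start: joints at [81.538, 20.546, 0.682, 0, -70.136, -16.507], TCP at [0.285, 0.612, 0.227] pointing down, gripper open.
Joint ranges: [-176.03, 176.03], [-82.01, 121.73], [-58.28, 71.71], [-173.87, 95.51], [-174.79, -0.11], [-173.66, 173.66]. Speed limits (degrees/s): [136.94, 136.94, 172.46, 180, 180, 180].

## Interface

Orientations are given as [roll, pitch, yaw] about the fixed x, y, z axes, in that order (R = Rz(yaw) Ry(pitch) Rx(roll)).
In Python, from plant import ctrl gives the robot as it stands. The module is installed in compiled form; this text tells all that it offers.
- The arm moves only by the tool send_rows, never from a script. Its argument "plan" is a list that holds one entry, the list of rows, each a list of 6 numbers: the shift along the tool's x, y, z in cm, then the turn, a rotation vector about the tool's x, y, z in degrees. A call has 1 to 8 rows; each row is the pose to reach, as a shift and turn from the pose commanded when the call began, along the tool's axes at that moment; what a row does not reach only later rows make up. A row lasts 1/12 s, in which the tool goes at most 41.7 mm and 7.16 degrees, less where a joint would pass 70% of its speed; a pose out of reach is approached as far as the arm can. A call with a gripper value outside its range is refused whole. "fingers" is the opening, from 0 (shut) to 1 (fully open), set as the call begins (left out, the last holds). The fingers move at their own pace and stop on an object; the grip force is fixed at half the most. Time passes only in rows, so rows that repeat a pose let the fingers close. It gives the time, the measured TCP pose, the force, the opening and the grip force at its end, in the units of the state.
- ctrl.get_obs(): the state, without advancing time (a new reading comes with each control period).
- ctrl.snapshot(name): name is "side" or "top"; returns a dict with "img" (420x560x3 uint8, red, green, blue), "K" (3x3 intrinsics, pixels), "pose" (4x4, takes a point from camera to world coordinates). Camera axes: x right, y down, z forward; pixel columns grow to the right and rows downward; lengths in m; the calibration is good to about 2 mm. A picture is of the moment at which its call begins. There is no depth.
- ctrl.close_job(): hands the job in; it is judged then, once.
The state is a dict: "clock": time; "joint_pos": joint angles; "qvel": joint speeds; "tau": joint torques, N m; "tool_pos": TCP position; "orientation": TCP orientation; "force": force on the tool from outside, world axes, zero at the start; "moment": the same for the moment, N m; "opening": finger opening in m; "gripper_force": force on a finger pad.
Only numpy, scipy, OpenCV 4.12 (cv2) and the standard library are available. Lean on these libraries where they do the work, as an engineer would, in place of code of your own. Each camera call takes 0.05 s, during which the arm holds its last target. There are 200 camera calls.

## Task

Put away the four sawn wooden packing blocks that lie between the robot and the cork-lined trays: lay the longest, the middle-length and the thickest one each flat inside the tray cut to its length and width, then lay the smallest flat on the middle of the thickest block's top, lengthwise with it. Leave the wooden wedge and the sanding block where they lie.

Things in the scene. Friction and masses are not known exactly. Their poses are not given: they have to be found in the camera images.
- block_long: The longest sawn wooden block, pale brown and slender: 32 mm wide, 130 mm long, 30 mm high. Origin: centre of its underside; x across its width, y along its length, z up. Loose, starts flat on the table; grasp from above across its width.
- block_medium: The middle-length pale sawn wooden block: 36 mm wide, 105 mm long, 42 mm high. Origin: centre of its underside; x across its width, y along its length, z up. Loose, starts flat on the table; grasp from above across its width.
- block_thick: The thickest sawn wooden block, dark red wood: 60 mm wide, 85 mm long, 60 mm high. Origin: centre of its underside; x across its width, y along its length, z up. Loose, starts flat on the table; grasp from above across its width.
- block_small: The smallest sawn wooden block, orange-brown: 45 mm wide, 60 mm long, 30 mm high. Origin: centre of its underside; x across its width, y along its length, z up. Loose, starts flat on the table; grasp from above across its width.
- tray_long: The longest and narrowest of three shallow trays; for the longest block. Inner floor 48 mm (x) by 146 mm (y), outside 60 by 158 mm. Cork floor 6 mm above the table; dark rim 6 mm wide, its top 14 mm above the table, with a 50 mm finger notch in the middle of each long side. Origin: centre of its underside, on the table; y along its long side, z up. Fixed.
- tray_medium: The middle-length one of three shallow trays; for the middle-length block. Inner floor 52 mm (x) by 121 mm (y), outside 64 by 133 mm. Cork floor 6 mm above the table; dark rim 6 mm wide, its top 14 mm above the table, with a 50 mm finger notch in the middle of each long side. Origin: centre of its underside, on the table; y along its long side, z up. Fixed.
- tray_wide: The shortest and widest of three shallow trays; for the thickest block. Inner floor 76 mm (x) by 101 mm (y), outside 88 by 113 mm. Cork floor 6 mm above the table; dark rim 6 mm wide, its top 14 mm above the table, with a 50 mm finger notch in the middle of each long side. Origin: centre of its underside, on the table; y along its long side, z up. Fixed.
- wedge: Pale wooden wedge, 34 mm wide, 110 mm long, rising to 28 mm at its thick end. Not a block: to be left alone. Origin: centre of its underside; y along its length. Loose on the table.
- sanding_block: Cork sanding block with brown abrasive wrapped round, 67 mm wide, 112 mm long, 33 mm high. To be left alone. Origin: centre of its underside; y along its length. Loose on the table.
Mind the look-alikes: they are no part of the job. Several things have the shape of the block_small; the one meant has the colours described above.

How it is judged:
By the outcome, as a careful person would: the job done as asked, in the order asked, and still so for the second after the job is handed in, with the robot touching nothing.
It also fails if it takes over 128 s, if anything falls off the work surface, if the arm or the gripper's body presses on something with over 40 N, if the wrist force passes 120 N, or if a joint passes its speed limit or range.

## Working session

There is one attempt and no reset: what is moved stays moved. The work goes in short steps, Python scripts to look and compute and a tool call to move; the robot and the scene stay as the last step left them, time stands still between calls to the robot, and variables do not carry over. Pictures are saved under pics/ and viewed, at most 14 in all, crops included, and the job is handed in when it is done.

Besides the shell and the picture viewer there is one more tool, called after "Emit:" as name(argument=value, ...), one argument or row to a line, values as JSON. send_rows: Moves the arm, as the interface text tells. Its arguments: {"type":"object","properties":{"plan":{"type":"array","items":{"type":"array","items":{"type":"array","items":{"type":"number"}}}},"fingers":{"type":"number"}},"required":["plan"]}

```bash
mkdir -p pics && python3 - <<'E'
from plant import ctrl
import cv2,json
for n in("top","side"):
    s=ctrl.snapshot(n); cv2.imwrite(f"pics/{n}0.png",s["img"][:,:,::-1]); print(n,s["K"].tolist(),s["pose"].round(4).tolist())
o=ctrl.get_obs(); print({k:o[k] for k in("clock","tool_pos","orientation","opening")})
E
```

```text
top [[402.3970087510587, 0.0, 282.35525052733624], [0.0, 402.3970087510587, 207.71644932480177], [0.0, 0.0, 1.0]] [[-0.0336, -0.9787, 0.2024, 0.2592], [-0.9994, 0.0336, -0.0037, 0.0171], [-0.0032, -0.2024, -0.9793, 1.0258], [0.0, 0.0, 0.0, 1.0]]
side [[399.5947503862288, 0.0, 274.8928540738782], [0.0, 399.5947503862288, 209.53712497983616], [0.0, 0.0, 1.0]] [[0.9996, -0.0005, -0.0295, 0.4864], [0.0229, -0.6145, 0.7886, -0.8798], [-0.0185, -0.7889, -0.6142, 0.7394], [0.0, 0.0, 0.0, 1.0]]
{'clock': 0.1, 'tool_pos': array([0.28476983, 0.61151579, 0.2257304 ]), 'orientation': array([ 1.79915927e+02, -7.37350624e-03, -2.49752856e+01]), 'opening': 0.08797121874717118}
```

View pics/top0.png

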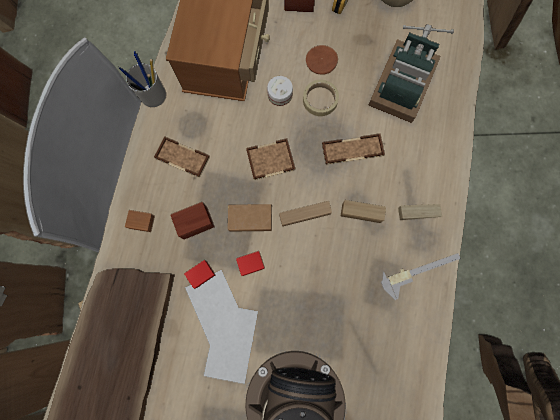

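View pics/side0.png

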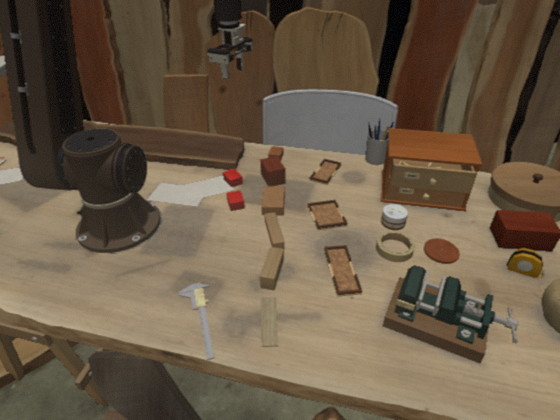

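```bash
cat > h.py <<'E'
import numpy as np, cv2
from scipy.optimize import differential_evolution
from plant import ctrl
D=dict(small=(45,60,30),thick=(60,85,60),long=(32,130,30),medium=(36,105,42),sand=(67,112,33),tl=(60,158,14),tm=(64,133,14),tw=(88,113,14))
def proj(s,P):
    T=s["pose"];c=(np.asarray(P)-T[:3,3])@T[:3,:3];u=c@s["K"].T;return u[:,:2]/u[:,2:]
def unproj(s,uv,z):
    T=s["pose"];d=T[:3,:3]@np.linalg.inv(s["K"])@[*uv,1];o=T[:3,3];return o+d*(z-o[2])/d[2]
def box(dim,p,z0=0):
    a=np.radians(p[2]);c,s_=np.cos(a),np.sin(a);w,l,h=np.array(dim)/1000
    return np.array([[p[0]+c*i*w/2-s_*j*l/2,p[1]+s_*i*w/2+c*j*l/2,z0+k*h] for k in(0,1) for i,j in((-1,-1),(1,-1),(1,1),(-1,1))])
def edges(s,dim,p,z0=0):
    u=proj(s,box(dim,p,z0)).astype(np.float32);H=cv2.convexHull(u)[:,0]
    E=[(H[i],H[(i+1)%len(H)]) for i in range(len(H))]
    return E+[(u[4+i],u[4+(i+1)%4]) for i in range(4)]
def grads(s):
    im=cv2.GaussianBlur(s["img"].astype(np.float32),(0,0),1.0)
    return [cv2.Sobel(im,cv2.CV_32F,*d,ksize=3) for d in((1,0),(0,1))]
def score(G,s,dim,p,z0=0):
    tot=n=0
    for a,b in edges(s,dim,p,z0):
        L=np.hypot(*(b-a))
        if L<4: continue
        t=np.linspace(.05,.95,24)[:,None];q=(a+(b-a)*t).astype(np.float32);nx,ny=(b-a)[1]/L,-(b-a)[0]/L
        gx,gy=[cv2.remap(g,q[:,0].reshape(-1,1),q[:,1].reshape(-1,1),cv2.INTER_LINEAR).reshape(24,3) for g in G]
        v=np.abs(gx*nx+gy*ny).max(1);tot+=np.sqrt(np.minimum(v,150)).mean()*L;n+=L
    return tot/n
def fit(ss,dim,p0,z0=0,r=.015,ra=16):
    GS=[(grads(s),s) for s in ss]
    f=lambda p:-sum(score(G,s,dim,p,z0) for G,s in GS)
    R=differential_evolution(f,[(p0[0]-r,p0[0]+r),(p0[1]-r,p0[1]+r),(p0[2]-ra,p0[2]+ra)],seed=1,popsize=12,maxiter=40,tol=1e-4)
    return R.x,-R.fun
E
cat > m.py <<'E'
from h import *
t=ctrl.snapshot("top");s=ctrl.snapshot("side")
g=dict(small=(139,220,-5),thick=(192,220,20),long=(305,213,18),medium=(363,211,-8),sand=(250,217,0),tl=(353,149,6),tm=(182,156,-20),tw=(270,158,10))
v=t["img"][120:250,115:445].copy();S=4;v=cv2.resize(t["img"],None,fx=S,fy=S,interpolation=cv2.INTER_CUBIC)
for n,(a,b,th) in g.items():
    d=D[n];P=unproj(t,(a,b),d[2]/2000);f1,q1=fit([t],d,(P[0],P[1],th));f2,q2=fit([s],d,(f1[0],f1[1],f1[2]),r=.01,ra=6)
    print(n,P[:2].round(3),f1.round(4),round(q1,1),"side",f2.round(4),round(q2,1))
    for e in edges(t,d,f1): cv2.line(v,*[tuple(int(x) for x in (k+.5)*S) for k in e],(0,255,255),1)
c=v[125*S:245*S,118*S:448*S]; h=c.shape[1]//2
cv2.imwrite("pics/fit.png",cv2.resize(np.vstack([c[:,:h],c[:,h:]]),None,fx=.62*1,fy=.62,interpolation=cv2.INTER_AREA)[:,:,::-1])
E
python3 m.py
```

```text
small [0.449 0.38 ] [  0.4453   0.3781 -11.7971] 12.2 side [ 0.4482  0.3726 -9.5096] 9.6
thick [0.441 0.241] [ 0.4392  0.2407 20.7089] 11.9 side [ 0.4388  0.2396 22.2193] 10.4
long [ 0.452 -0.044] [ 0.4518 -0.0427 12.3343] 9.8 side [ 0.451  -0.0452 13.7035] 8.7
medium [ 0.451 -0.191] [  0.4506  -0.1899 -11.623 ] 9.4 side [  0.45    -0.1904 -12.3063] 9.8
sand [0.446 0.097] [ 0.4447  0.0967 -3.4992] 9.5 side [ 0.4461  0.0966 -1.6438] 9.1
tl [ 0.623 -0.18 ] [ 0.6224 -0.1788  6.5191] 11.0 side [ 0.622  -0.179   6.6569] 10.6
tm [0.619 0.275] [  0.6161   0.2763 -24.5828] 10.7 side [  0.6211   0.2758 -25.8329] 10.8
tw [0.606 0.041] [ 0.6035  0.0395 12.3926] 10.3 side [ 0.6011  0.0419 12.1729] 10.7
```

View pics/fit.png

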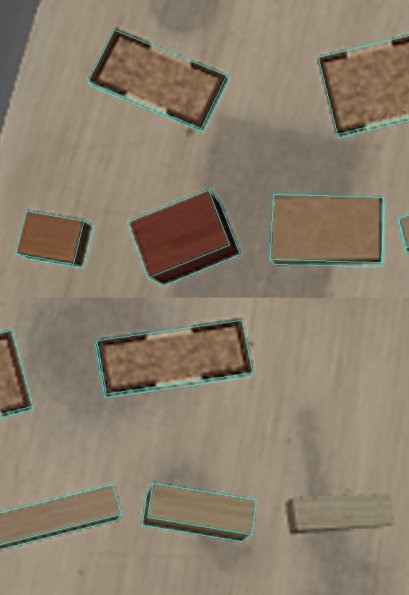

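```bash
cat > mv.py <<'E'
import sys,numpy as np
from scipy.spatial.transform import Rotation as R
from plant import ctrl
o=ctrl.get_obs();p=np.array(o["tool_pos"]);Q=R.from_euler("xyz",o["orientation"],degrees=True)
print("t",round(o["clock"],2),"pos",p.round(4),"rpy",np.round(o["orientation"],2),"open",round(o["opening"],4),"F",np.round(o["force"],1),"grip",o["gripper_force"],"q",np.round(o["joint_pos"],0))
for a in sys.argv[1:]:
    x,y,z,w=map(float,a.split(","));T=R.from_euler("xyz",[180,0,w],degrees=True)
    print(a,"->",np.round(Q.inv().apply(np.array([x,y,z])-p)*100,2),(Q.inv()*T).as_rotvec(degrees=True).round(1)); p=np.array([x,y,z]);Q=T
E
python3 mv.py .4515,-.044,.15,-77
python3 -c "
from h import *
t=ctrl.snapshot('top');s=ctrl.snapshot('side')
print([unproj(t,u,0)[:2].round(3) for u in((168,90),(243,100))],[unproj(s,u,0)[:2].round(3) for u in((384,200),(466,207))])"
```

```text
t 0.2 pos [0.2849 0.6116 0.226 ] rpy [ 1.7994e+02 -1.0000e-02 -2.4970e+01] open 0.0879 F [-0.4  0.3  0.2] grip 0.0 q [ 82.  21.   1.  -0. -70. -17.]
.4515,-.044,.15,-77 -> [42.79 52.39  7.65] [ 0.1 -0.  52. ]
[array([0.815, 0.319]), array([0.778, 0.111])] [array([0.786, 0.117]), array([1.023, 0.081])]
```

Emit:
send_rows(
  plan=[
    [[42.8,52.4,7.6,0,0,52],[42.8,52.4,7.6,0,0,52],[42.8,52.4,7.6,0,0,52],[42.8,52.4,7.6,0,0,52],[42.8,52.4,7.6,0,0,52],[42.8,52.4,7.6,0,0,52],[42.8,52.4,7.6,0,0,52],[42.8,52.4,7.6,0,0,52]],
  ],
  fingers=1,
)

```text
clock: 0.97
tool_pos: [0.3666, 0.2889, 0.1894]
orientation: [-180.0, 0.0, -77.4]
force: [0.6, -0.0, -0.0]
opening: 0.0878
gripper_force: 0.0
```

```bash
python3 mv.py .4515,-.044,.15,-77
```

```text
t 0.97 pos [0.3666 0.2889 0.1894] rpy [-1.7998e+02  3.0000e-02 -7.7370e+01] open 0.0878 F [ 0.6 -0.  -0. ] grip 0.0 q [ 63.   2. -28.  -0. -60. -50.]
.4515,-.044,.15,-77 -> [34.34 -1.01  3.92] [-0.   0.  -0.4]
```

Emit:
send_rows(
  plan=[
    [[34,-1,3.9,0,0,-0.4],[34,-1,3.9,0,0,-0.4],[34,-1,3.9,0,0,-0.4],[34,-1,3.9,0,0,-0.4],[34,-1,3.9,0,0,-0.4],[34,-1,3.9,0,0,-0.4],[34,-1,3.9,0,0,-0.4],[34,-1,3.9,0,0,-0.4]],
  ],
)

```text
clock: 1.63
tool_pos: [0.4509, -0.0314, 0.1517]
orientation: [-179.9, 0.0, -76.5]
force: [1.7, 0.2, 0.3]
opening: 0.0876
gripper_force: 0.0
```

Emit:
send_rows(
  plan=[
    [[0.8,0,2,0,0,0],[0.8,0,2,0,0,0],[0.8,0,2,0,0,0],[0.8,0,2,0,0,0]],
  ],
)

```text
clock: 1.97
tool_pos: [0.4528, -0.0369, 0.1319]
orientation: [-180.0, -0.0, -76.6]
force: [-0.5, 0.5, 0.9]
opening: 0.0875
gripper_force: 0.0
```

```bash
python3 mv.py .4515,-.044,.06,-77 .4515,-.044,.006,-77
```

```text
t 1.97 pos [ 0.4528 -0.0369  0.1319] rpy [-1.7998e+02 -1.0000e-02 -7.6550e+01] open 0.0875 F [-0.5  0.5  0.9] grip 0.0 q [ 20.   5. -34.   0. -51.  -7.]
.4515,-.044,.06,-77 -> [0.66 0.3  7.19] [-0.  -0.   0.4]
.4515,-.044,.006,-77 -> [ 0.  -0.   5.4] [0. 0. 0.]
```

Emit:
send_rows(
  plan=[
    [[0.7,0.3,4,0,0,0.4],[0.7,0.3,8,0,0,0.4],[0.7,0.3,10,0,0,0.4],[0.7,0.3,11.2,0,0,0.4],[0.7,0.3,11.2,0,0,0.4],[0.7,0.3,11.2,0,0,0.4]],
  ],
)

```text
clock: 2.47
tool_pos: [0.4518, -0.0436, 0.0199]
orientation: [180.0, -0.0, -76.8]
force: [-0.1, 0.1, 1.1]
opening: 0.0877
gripper_force: 0.0
```

```bash
python3 mv.py .4515,-.044,.006,-77; python3 -c "
from h import *
s=ctrl.snapshot('side')['img'];cv2.imwrite('pics/g1.png',cv2.resize(s[150:330,190:370],None,fx=3,fy=3)[:,:,::-1])"
```

```text
t 2.47 pos [ 0.4518 -0.0436  0.0199] rpy [ 1.800e+02 -1.000e-02 -7.683e+01] open 0.0877 F [-0.1  0.1  1.1] grip 0.0 q [ 20.  14. -41.   0. -34.  -6.]
.4515,-.044,.006,-77 -> [0.03 0.03 1.39] [ 0.  -0.   0.2]
```

View pics/g1.png

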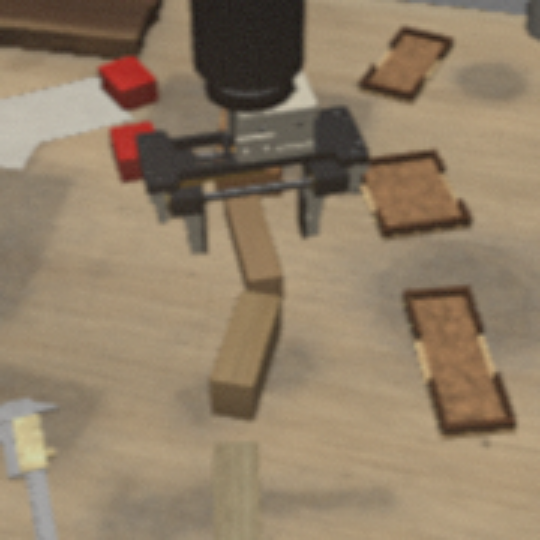

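The open fingers straddle the long block (side px about 255–293, 230); clear to go down and close.

Emit:
send_rows(
  plan=[
    [[0,0,0.8,0,0,0],[0,0,1.4,0,0,0],[0,0,1.4,0,0,0]],
  ],
)

```text
clock: 2.77
tool_pos: [0.4511, -0.0446, 0.005]
orientation: [-180.0, 0.0, -77.0]
force: [-0.1, -0.2, 0.6]
opening: 0.0875
gripper_force: 0.0
```

Emit:
send_rows(
  plan=[
    [[0,0,0,0,0,0],[0,0,0,0,0,0],[0,0,0,0,0,0],[0,0,0,0,0,0],[0,0,0,0,0,0],[0,0,0,0,0,0],[0,0,0,0,0,0],[0,0,0,0,0,0]],
  ],
  fingers=0,
)

```text
clock: 3.43
tool_pos: [0.4513, -0.0447, 0.0054]
orientation: [180.0, 0.0, -77.0]
force: [-0.6, -0.5, 0.1]
opening: 0.0396
gripper_force: 0.0
```

```bash
python3 mv.py .4515,-.044,.12,-77 .622,-.179,.12,-83.4
```

```text
t 3.43 pos [ 0.4513 -0.0447  0.0054] rpy [180.     0.   -76.97] open 0.0396 F [-0.6 -0.5  0.1] grip 0.0 q [ 19.  16. -42.  -0. -32.  -6.]
.4515,-.044,.12,-77 -> [ -0.07  -0.04 -11.46] [0. 0. 0.]
.622,-.179,.12,-83.4 -> [ 16.99 -13.58  -0.  ] [ 0.  -0.   6.4]
```

Emit:
send_rows(
  plan=[
    [[0,0,0,0,0,0],[0,0,0,0,0,0],[0,0,0,0,0,0],[0,0,0,0,0,0]],
  ],
)

```text
clock: 3.77
tool_pos: [0.4513, -0.0447, 0.0054]
orientation: [-180.0, -0.0, -77.0]
force: [-0.6, -1.5, 0.4]
opening: 0.0318
gripper_force: 29.9
```

Emit:
send_rows(
  plan=[
    [[0,0,-0.8,0,0,0],[0,0,-2.5,0,0,0],[0,0,-5,0,0,0],[0,0,-8,0,0,0],[0,0,-10,0,0,0],[0,0,-11,0,0,0],[0,0,-11,0,0,0]],
  ],
)

```text
clock: 4.35
tool_pos: [0.4528, -0.0444, 0.1183]
orientation: [-179.7, 0.0, -76.9]
force: [0.6, 0.2, -2.3]
opening: 0.032
gripper_force: 29.9
```

```bash
python3 mv.py .622,-.179,.10,-83.4
```

```text
t 4.35 pos [ 0.4528 -0.0444  0.1183] rpy [-1.797e+02  1.000e-02 -7.695e+01] open 0.032 F [ 0.6  0.2 -2.3] grip 29.924419820308685 q [ 19.   6. -35.   0. -49.  -6.]
.622,-.179,.10,-83.4 -> [ 16.94 -13.43   1.9 ] [-0.3  0.   6.5]
```

Emit:
send_rows(
  plan=[
    [[2,-1.6,0,0,0,1],[5,-4,0.3,0,0,2.5],[8,-6.4,0.6,0,0,4],[11,-8.8,1,0,0,5.5],[14,-11.2,1.4,0,0,6.5],[16,-12.8,1.7,0,0,6.5],[16.9,-13.4,1.9,0,0,6.5],[16.9,-13.4,1.9,0,0,6.5]],
  ],
)

```text
clock: 5.02
tool_pos: [0.6201, -0.1807, 0.0937]
orientation: [179.8, 0.0, -83.6]
force: [0.3, -0.3, -1.4]
opening: 0.0315
gripper_force: 29.9
```

Emit:
send_rows(
  plan=[
    [[0,0,2,0,0,0],[0,0,4,0,0,0],[0,0,5,0,0,0],[0,0,5,0,0,0],[0,0,5,0,0,0]],
  ],
)

```text
clock: 5.43
tool_pos: [0.6192, -0.1787, 0.0462]
orientation: [179.9, 0.0, -83.4]
force: [-0.3, 0.5, -0.8]
opening: 0.0319
gripper_force: 29.9
```

```bash
python3 mv.py .622,-.179,.012,-83.4; python3 -c "
from h import *
s=ctrl.snapshot('side')['img'];t=ctrl.snapshot('top')['img'];c=lambda i:cv2.resize(i,(400,400),interpolation=cv2.INTER_CUBIC)
cv2.imwrite('pics/p1.png',np.hstack([c(s[200:320,270:390]),c(t[90:210,290:410])])[:,:,::-1])"
```

```text
t 5.43 pos [ 0.6192 -0.1787  0.0462] rpy [179.91   0.   -83.43] open 0.0319 F [-0.3  0.5 -0.8] grip 29.92433935403824 q [  1.  27. -15.   0. -48.   5.]
.622,-.179,.012,-83.4 -> [ 0.06 -0.28  3.42] [ 0.1  0.  -0. ]
```

View pics/p1.png

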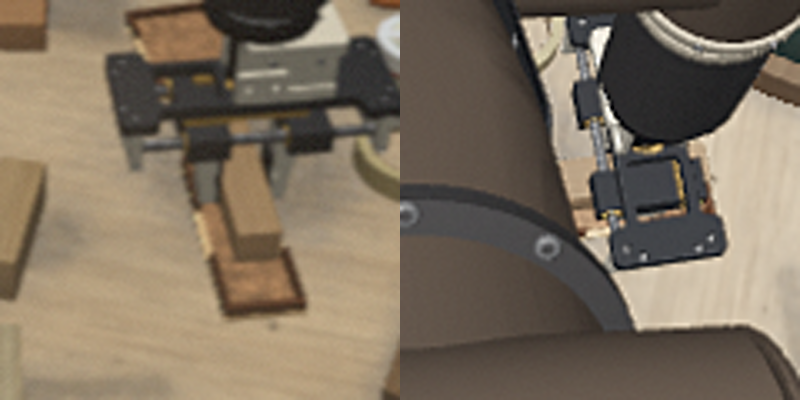

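The long block is in line with and above its tray (side crop px ~245, 190 over the tray at ~250, 270). Lowering and releasing.

Emit:
send_rows(
  plan=[
    [[0,-0.15,1,0,0,0],[0,-0.3,2,0,0,0],[0,-0.3,2.8,0,0,0],[0,-0.3,3.2,0,0,0],[0,-0.3,3.4,0,0,0],[0,-0.3,3.4,0,0,0]],
  ],
)

```text
clock: 6.03
tool_pos: [0.6225, -0.1788, 0.0118]
orientation: [179.9, 0.0, -83.5]
force: [0.6, -0.0, -0.4]
opening: 0.0317
gripper_force: 29.9
```

Emit:
send_rows(
  plan=[
    [[0,0,0,0,0,0],[0,0,0,0,0,0],[0,0,0,0,0,0],[0,0,0,0,0,0],[0,0,0,0,0,0]],
  ],
  fingers=0.65,
)

```text
clock: 6.45
tool_pos: [0.6231, -0.1789, 0.0126]
orientation: [-180.0, -0.0, -83.5]
force: [0.0, 0.0, -0.2]
opening: 0.0555
gripper_force: 0.0
```

Emit:
send_rows(
  plan=[
    [[0,0,-1,0,0,0],[0,0,-3,0,0,0],[0,0,-6,0,0,0],[0,0,-9.5,0,0,0],[0,0,-12,0,0,0],[0,0,-12,0,0,0]],
  ],
)

```text
clock: 6.95
tool_pos: [0.6265, -0.1794, 0.14]
orientation: [-179.4, -0.2, -83.4]
force: [0.7, -0.7, 0.4]
opening: 0.0573
gripper_force: 0.0
```

```bash
python3 mv.py .45,-.190,.12,-102
```

```text
t 6.95 pos [ 0.6265 -0.1794  0.14  ] rpy [-1.7942e+02 -1.6000e-01 -8.3400e+01] open 0.0573 F [ 0.7 -0.7  0.4] grip 0.0 q [  1.  22. -10.   0. -58.   5.]
.45,-.190,.12,-102 -> [-0.98 17.67  1.82] [-0.6 -0.1 18.6]
```

Emit:
send_rows(
  plan=[
    [[-0.1,2,0.3,0,0,2],[-0.3,5.5,0.6,0,0,6],[-0.5,9,0.8,0,0,11],[-0.8,12.5,1,0,0,16],[-0.9,15.5,1.3,0,0,18.6],[-1,17,1.5,0,0,18.6],[-1,17.5,1.5,0,0,18.6],[-1,17.5,1.5,0,0,18.6]],
  ],
  fingers=1,
)

```text
clock: 7.62
tool_pos: [0.4473, -0.189, 0.1183]
orientation: [-179.9, 0.0, -102.1]
force: [0.1, -0.2, -0.0]
opening: 0.0874
gripper_force: 0.0
```

Emit:
send_rows(
  plan=[
    [[0,0,2,0,0,0],[0,0,4,0,0,0],[0,0,5,0,0,0],[0,0,5,0,0,0],[0,0,5,0,0,0]],
  ],
)

```text
clock: 8.03
tool_pos: [0.449, -0.1888, 0.0673]
orientation: [180.0, -0.0, -102.0]
force: [0.3, -0.0, 1.1]
opening: 0.0877
gripper_force: 0.0
```

```bash
python3 mv.py .45,-.190,.01,-102
```

```text
t 8.03 pos [ 0.449  -0.1888  0.0673] rpy [ 1.7996e+02 -3.0000e-02 -1.0203e+02] open 0.0877 F [ 0.3 -0.   1.1] grip 0.0 q [  0.  13. -34.   0. -43. -12.]
.45,-.190,.01,-102 -> [ 0.09 -0.13  5.73] [ 0. -0. -0.]
```

Emit:
send_rows(
  plan=[
    [[0.1,-0.1,2,0,0,0],[0.1,-0.1,4,0,0,0],[0.1,-0.1,5.2,0,0,0],[0.1,-0.1,5.7,0,0,0],[0.1,-0.1,5.7,0,0,0]],
  ],
)

```text
clock: 8.45
tool_pos: [0.4492, -0.19, 0.0102]
orientation: [180.0, -0.0, -102.0]
force: [0.7, -0.9, 0.5]
opening: 0.0875
gripper_force: 0.0
```

Emit:
send_rows(
  plan=[
    [[0,0,0,0,0,0],[0,0,0,0,0,0],[0,0,0,0,0,0],[0,0,0,0,0,0],[0,0,0,0,0,0],[0,0,0,0,0,0],[0,0,0,0,0,0],[0,0,0,0,0,0]],
  ],
  fingers=0,
)

```text
clock: 9.12
tool_pos: [0.4487, -0.19, 0.0105]
orientation: [-180.0, 0.0, -102.1]
force: [-0.2, 0.3, -0.3]
opening: 0.0397
gripper_force: 0.0
```

Emit:
send_rows(
  plan=[
    [[0,0,0,0,0,0],[0,0,0,0,0,0],[0,0,0,0,0,0],[0,0,0,0,0,0]],
  ],
)

```text
clock: 9.45
tool_pos: [0.4488, -0.19, 0.0105]
orientation: [-180.0, -0.0, -102.1]
force: [-0.7, 0.4, 1.6]
opening: 0.0355
gripper_force: 30.0
```

Emit:
send_rows(
  plan=[
    [[0,0,-0.8,0,0,0],[0,0,-2.5,0,0,0],[0,0,-5,0,0,0],[0,0,-8,0,0,0],[0,0,-11,0,0,0],[0,0,-13,0,0,0],[0,0,-14,0,0,0],[0,0,-14,0,0,0]],
  ],
)

```text
clock: 10.12
tool_pos: [0.4499, -0.1901, 0.1528]
orientation: [-179.8, 0.0, -102.1]
force: [0.3, 0.4, -1.7]
opening: 0.0357
gripper_force: 30.0
```

```bash
python3 mv.py .618,.276,.15,-115
```

```text
t 10.12 pos [ 0.4499 -0.1901  0.1528] rpy [-1.7975e+02  4.0000e-02 -1.0206e+02] open 0.0357 F [ 0.3  0.4 -1.7] grip 29.99982476234436 q [  0.   6. -29.   0. -55. -12.]
.618,.276,.15,-115 -> [-49.09  -6.7    0.34] [-0.2  0.1 12.9]
```

Emit:
send_rows(
  plan=[
    [[-2,-0.3,0,0,0,0.5],[-5.5,-0.8,0,0,0,1.5],[-9.5,-1.3,0,0,0,2.5],[-13.5,-1.9,0,0,0,3.5],[-17.5,-2.4,0,0,0,4.5],[-21.5,-3,0,0,0,5.5],[-25.5,-3.5,0,0,0,6.5],[-29,-4,0,0,0,7.5]],
  ],
)

```text
clock: 10.78
tool_pos: [0.5479, 0.0874, 0.1483]
orientation: [179.9, -0.1, -109.6]
force: [0.3, -0.6, -0.9]
opening: 0.0362
gripper_force: 30.0
```

Emit:
send_rows(
  plan=[
    [[-4,-0.3,0,0,0,1],[-8,-0.5,0,0,0,2],[-12,-0.8,0,0,0,3],[-16,-1,0,0,0,4],[-18.5,-1.2,0,0,0,5],[-19.8,-1.3,0,0,0,5.4],[-19.8,-1.3,0,0,0,5.4],[-19.8,-1.3,0,0,0,5.4]],
  ],
)

```text
clock: 11.45
tool_pos: [0.626, 0.2672, 0.1478]
orientation: [179.9, -0.2, -114.9]
force: [-0.7, -0.9, -0.7]
opening: 0.0356
gripper_force: 30.0
```

```bash
python3 mv.py .618,.276,.055,-115
```

```text
t 11.45 pos [0.626  0.2672 0.1478] rpy [ 179.88   -0.19 -114.93] open 0.0356 F [-0.7 -0.9 -0.7] grip 29.999848008155823 q [ 39.  24.  -4.  -0. -62. -64.]
.618,.276,.055,-115 -> [-0.49  1.08  9.28] [ 0.1 -0.2  0.1]
```

Emit:
send_rows(
  plan=[
    [[-0.2,0.4,2,0,0,0],[-0.5,1,5,0,0,0],[-0.5,1.1,8,0,0,0],[-0.5,1.1,9.3,0,0,0],[-0.5,1.1,9.3,0,0,0],[-0.5,1.1,9.3,0,0,0]],
  ],
)

```text
clock: 11.95
tool_pos: [0.6185, 0.275, 0.0568]
orientation: [180.0, -0.1, -115.0]
force: [0.8, -0.3, -0.4]
opening: 0.0356
gripper_force: 30.0
```

```bash
python3 mv.py .618,.276,.0175,-115; python3 -c "
from h import *
s=ctrl.snapshot('side')['img'];t=ctrl.snapshot('top')['img'];c=lambda i:cv2.resize(i,(400,400),interpolation=cv2.INTER_CUBIC)
cv2.imwrite('pics/p2.png',np.hstack([c(s[125:225,270:370]),c(t[90:210,120:240])])[:,:,::-1])"
```

```text
t 11.95 pos [0.6185 0.275  0.0568] rpy [ 1.7995e+02 -1.2000e-01 -1.1501e+02] open 0.0356 F [ 0.8 -0.3 -0.4] grip 29.999893605709076 q [ 40.  29. -10.   0. -51. -65.]
.618,.276,.0175,-115 -> [-0.08  0.09  3.93] [ 0.  -0.1 -0. ]
```

View pics/p2.png

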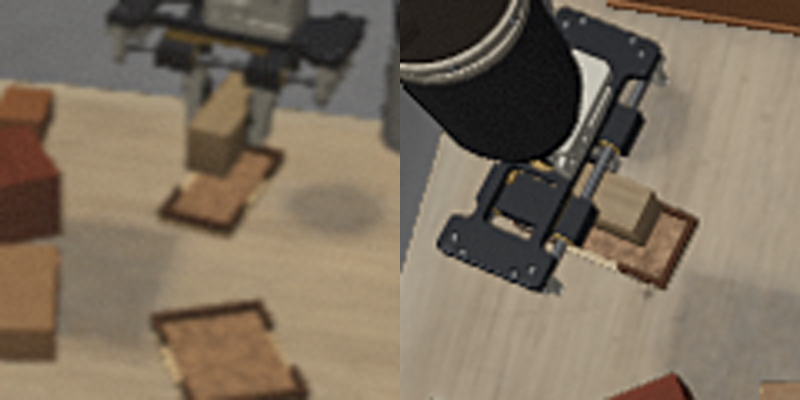

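The medium block hovers aligned over the left tray (top crop px ~625, 210 over the tray around 640, 235). Lowering.

Emit:
send_rows(
  plan=[
    [[-0.1,0.1,1,0,0,0],[-0.1,0.1,2.2,0,0,0],[-0.1,0.1,3.2,0,0,0],[-0.1,0.1,3.7,0,0,0],[-0.1,0.1,3.9,0,0,0],[-0.1,0.1,3.9,0,0,0]],
  ],
)

```text
clock: 12.55
tool_pos: [0.6183, 0.2776, 0.0175]
orientation: [180.0, -0.1, -115.0]
force: [-0.7, -0.6, -0.7]
opening: 0.036
gripper_force: 30.0
```

Emit:
send_rows(
  plan=[
    [[0,0,0,0,0,0],[0,0,0,0,0,0],[0,0,0,0,0,0],[0,0,0,0,0,0],[0,0,0,0,0,0]],
  ],
  fingers=0.7,
)

```text
clock: 12.97
tool_pos: [0.6189, 0.2781, 0.0188]
orientation: [-180.0, 0.0, -115.0]
force: [0.3, 0.3, 0.5]
opening: 0.0593
gripper_force: 0.0
```

Emit:
send_rows(
  plan=[
    [[0,0,-1,0,0,0],[0,0,-3,0,0,0],[0,0,-6,0,0,0],[0,0,-9.5,0,0,0],[0,0,-12.5,0,0,0],[0,0,-14,0,0,0],[0,0,-14,0,0,0]],
  ],
)

```text
clock: 13.55
tool_pos: [0.6209, 0.2792, 0.1647]
orientation: [-179.7, 0.4, -114.9]
force: [0.7, 0.1, -0.9]
opening: 0.0612
gripper_force: 0.0
```

```bash
python3 mv.py .439,.240,.14,-68.5
```

```text
t 13.55 pos [0.6209 0.2792 0.1647] rpy [-179.73    0.41 -114.93] open 0.0612 F [ 0.7  0.1 -0.9] grip 0.0 q [ 41.  23.  -4.   0. -63. -66.]
.439,.240,.14,-68.5 -> [11.24 14.85  2.32] [ -0.4   0.3 -46.4]
```

Emit:
send_rows(
  plan=[
    [[1,1.3,0,0,0,-5],[3,4,0.4,0,0,-12],[5,6.6,0.8,0,0,-19],[7,9.2,1.2,0,0,-26],[9,11.8,1.6,0,0,-33],[10.5,13.8,2,0,0,-40],[11.2,14.7,2.2,0,0,-46.4],[11.2,14.8,2.2,0,0,-46.4]],
  ],
  fingers=1,
)

```text
clock: 14.22
tool_pos: [0.4348, 0.2378, 0.1366]
orientation: [180.0, 0.0, -68.2]
force: [0.2, 0.1, 0.4]
opening: 0.0873
gripper_force: 0.0
```

Emit:
send_rows(
  plan=[
    [[0,0,0,0,0,0],[0,0,2,0,0,0],[0,0,4,0,0,0],[0,0,4,0,0,0],[0,0,4,0,0,0]],
  ],
)

```text
clock: 14.63
tool_pos: [0.4377, 0.2386, 0.0959]
orientation: [179.9, -0.1, -68.7]
force: [0.1, 0.2, -0.2]
opening: 0.0877
gripper_force: 0.0
```

```bash
python3 mv.py .439,.240,.021,-68.5;  python3 -c "
from h import *
s=ctrl.snapshot('side')['img'];t=ctrl.snapshot('top')['img'];c=lambda i:cv2.resize(i,(400,400),interpolation=cv2.INTER_CUBIC)
cv2.imwrite('pics/g3.png',np.hstack([c(s[110:210,230:330]),c(t[130:270,120:260])])[:,:,::-1])"
```

```text
t 14.63 pos [0.4377 0.2386 0.0959] rpy [ 1.7989e+02 -8.0000e-02 -6.8700e+01] open 0.0877 F [ 0.1  0.2 -0.2] grip 0.0 q [ 51.  12. -31.   0. -47. -30.]
.439,.240,.021,-68.5 -> [-0.09 -0.19  7.49] [ 0.1 -0.1 -0.2]
```

View pics/g3.png

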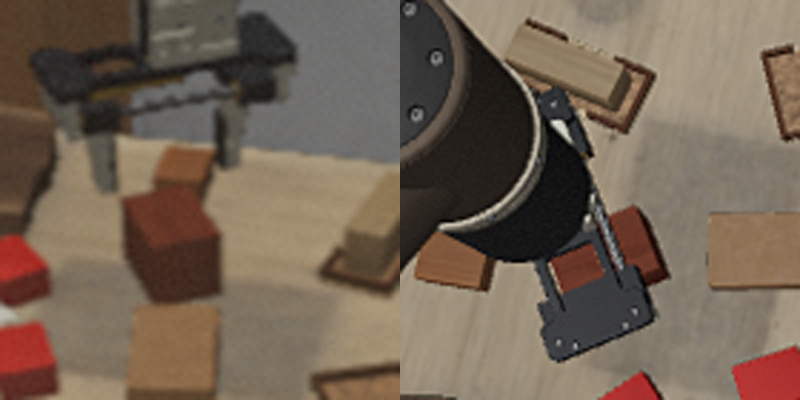

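The medium block lies in its tray (top crop px ~570, 65), and the fingers are centred over the dark red block. Descending slowly.

Emit:
send_rows(
  plan=[
    [[-0.1,-0.2,1,0,0,-0.2],[-0.1,-0.2,2.5,0,0,-0.2],[-0.1,-0.2,4,0,0,-0.2],[-0.1,-0.2,5.5,0,0,-0.2],[-0.1,-0.2,6.8,0,0,-0.2],[-0.1,-0.2,7.5,0,0,-0.2],[-0.1,-0.2,7.5,0,0,-0.2],[-0.1,-0.2,7.5,0,0,-0.2]],
  ],
)

```text
clock: 15.4
tool_pos: [0.439, 0.2408, 0.0215]
orientation: [180.0, -0.0, -68.4]
force: [0.7, -1.2, 0.5]
opening: 0.0878
gripper_force: 0.0
```

Emit:
send_rows(
  plan=[
    [[0,0,0,0,0,0],[0,0,0,0,0,0],[0,0,0,0,0,0],[0,0,0,0,0,0],[0,0,0,0,0,0],[0,0,0,0,0,0],[0,0,0,0,0,0],[0,0,0,0,0,0]],
  ],
  fingers=0,
)

```text
clock: 16.07
tool_pos: [0.4389, 0.2407, 0.0218]
orientation: [-180.0, 0.0, -68.4]
force: [-2.2, -1.0, 5.8]
opening: 0.0598
gripper_force: 29.9
```

Emit:
send_rows(
  plan=[
    [[0,0,-0.8,0,0,0],[0,0,-2.5,0,0,0],[0,0,-5,0,0,0],[0,0,-8,0,0,0],[0,0,-10,0,0,0],[0,0,-11,0,0,0],[0,0,-11,0,0,0]],
  ],
)

```text
clock: 16.65
tool_pos: [0.4395, 0.2414, 0.1335]
orientation: [-179.8, 0.1, -68.4]
force: [0.6, 0.0, -3.8]
opening: 0.0599
gripper_force: 29.9
```

```bash
python3 mv.py .602,.041,.13,-77.7
```

```text
t 16.65 pos [0.4395 0.2414 0.1335] rpy [-1.798e+02  1.000e-01 -6.836e+01] open 0.0599 F [ 0.6  0.  -3.8] grip 29.900452494621277 q [ 51.   9. -28.   0. -52. -30.]
.602,.041,.13,-77.7 -> [24.62 -7.72  0.34] [-0.2  0.1  9.3]
```

Emit:
send_rows(
  plan=[
    [[1.5,-0.5,0,0,0,0.5],[4.5,-1.4,0,0,0,2],[8,-2.5,0,0,0,3.5],[12,-3.8,0,0,0,5],[16,-5,0,0,0,7],[20,-6.3,0,0,0,8.5],[23,-7.2,0,0,0,9.3],[24.6,-7.7,0.3,0,0,9.3]],
  ],
)

```text
clock: 17.32
tool_pos: [0.602, 0.037, 0.1262]
orientation: [179.9, -0.0, -77.9]
force: [1.3, 1.8, -2.4]
opening: 0.0598
gripper_force: 29.9
```

Emit:
send_rows(
  plan=[
    [[0,0,0,0,0,0],[0,0,1,0,0,0],[0,0,3,0,0,0],[0,0,5,0,0,0],[0,0,6,0,0,0],[0,0,6,0,0,0],[0,0,6,0,0,0]],
  ],
)

```text
clock: 17.9
tool_pos: [0.6002, 0.0407, 0.0675]
orientation: [179.9, -0.0, -77.6]
force: [0.5, 0.1, -2.3]
opening: 0.0601
gripper_force: 29.9
```

```bash
python3 mv.py .602,.041,.0285,-77.7;  python3 -c "
from h import *
s=ctrl.snapshot('side')['img'];t=ctrl.snapshot('top')['img'];c=lambda i:cv2.resize(i,(400,400),interpolation=cv2.INTER_CUBIC)
cv2.imwrite('pics/p3.png',np.hstack([c(s[150:270,270:390]),c(t[90:230,200:340])])[:,:,::-1])"
```

```text
t 17.9 pos [0.6002 0.0407 0.0675] rpy [ 1.7988e+02 -3.0000e-02 -7.7610e+01] open 0.0601 F [ 0.5  0.1 -2.3] grip 29.900335371494293 q [ 22.  22. -20.   0. -48. -10.]
.602,.041,.0285,-77.7 -> [ 0.  -0.2  3.9] [ 0.1 -0.   0.1]
```

View pics/p3.png

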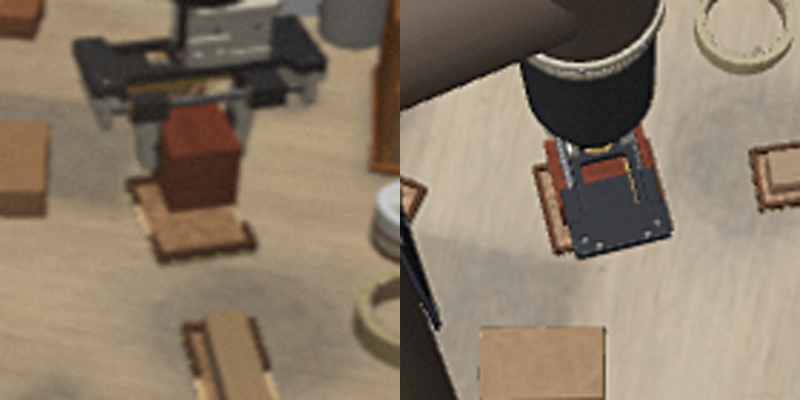

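The dark red block hangs over the wide tray in line with it (side crop px ~200, 165 above tray ~195, 220); the long block is inside its tray. Lowering.

Emit:
send_rows(
  plan=[
    [[0,-0.2,1,0,0,0],[0,-0.2,2,0,0,0],[0,-0.2,3,0,0,0],[0,-0.2,3.6,0,0,0],[0,-0.2,3.8,0,0,0],[0,-0.2,3.9,0,0,0],[0,-0.2,3.9,0,0,0]],
  ],
)

```text
clock: 18.58
tool_pos: [0.6029, 0.0406, 0.029]
orientation: [180.0, -0.0, -77.7]
force: [-0.6, -0.7, -2.9]
opening: 0.06
gripper_force: 29.9
```

Emit:
send_rows(
  plan=[
    [[0,0,0,0,0,0],[0,0,0,0,0,0],[0,0,0,0,0,0],[0,0,0,0,0,0],[0,0,0,0,0,0],[0,0,0,0,0,0]],
  ],
  fingers=1,
)

```text
clock: 19.08
tool_pos: [0.6031, 0.0407, 0.0297]
orientation: [-180.0, 0.0, -77.7]
force: [0.1, 0.2, 0.0]
opening: 0.0868
gripper_force: 0.0
```

Emit:
send_rows(
  plan=[
    [[0,0,-1,0,0,0],[0,0,-3,0,0,0],[0,0,-6,0,0,0],[0,0,-9.5,0,0,0],[0,0,-12,0,0,0],[0,0,-13,0,0,0],[0,0,-13,0,0,0]],
  ],
)

```text
clock: 19.67
tool_pos: [0.6047, 0.0411, 0.1636]
orientation: [-179.6, 0.0, -77.6]
force: [-0.0, 0.1, -0.3]
opening: 0.0876
gripper_force: 0.0
```

```bash
python3 mv.py .447,.376,.15,-100.5;python3 -c "
from h import *
s=ctrl.snapshot('side')
for n,p in dict(thick=(.602,.041,12.3),long=(.622,-.179,6.6),medium=(.618,.276,-25)).items():
    f,q=fit([s],D[n],p,.006,r=.01,ra=6);print(n,f.round(4),q)"
```

```text
t 19.67 pos [0.6047 0.0411 0.1636] rpy [-1.7964e+02  2.0000e-02 -7.7640e+01] open 0.0876 F [-0.   0.1 -0.3] grip 0.0 q [ 22.  17. -14.   0. -59. -10.]
.447,.376,.15,-100.5 -> [-36.09   8.25   1.32] [-0.4  0.1 22.9]
thick [ 0.6031  0.0398 11.2092] 10.376311302185059
long [ 0.6222 -0.1829  5.8599] 8.871259689331055
medium [  0.6162   0.2758 -25.9972] 8.972942352294922
```

Emit:
send_rows(
  plan=[
    [[-2,0.5,0,0,0,1],[-6,1.4,0.2,0,0,3.5],[-10,2.3,0.4,0,0,6],[-14,3.2,0.6,0,0,9],[-18,4.1,0.8,0,0,12],[-22,5,1,0,0,15],[-26,5.9,1.2,0,0,18],[-29.5,6.7,1.3,0,0,21]],
  ],
)

```text
clock: 20.38
tool_pos: [0.4725, 0.3159, 0.145]
orientation: [179.9, -0.1, -98.8]
force: [2.4, 0.3, 0.6]
opening: 0.0878
gripper_force: 0.0
```

```bash
python3 mv.py .447,.376,.10,-100.5
```

```text
t 20.38 pos [0.4725 0.3159 0.145 ] rpy [ 1.7992e+02 -1.0000e-01 -9.8800e+01] open 0.0878 F [2.4 0.3 0.6] grip 0.0 q [ 53.  15. -19.  -0. -56. -62.]
.447,.376,.10,-100.5 -> [-5.55  3.43  4.49] [ 0.1 -0.1  1.7]
```

Emit:
send_rows(
  plan=[
    [[-1.5,1,1,0,0,0.5],[-3,2,2,0,0,1.2],[-4.5,3,3,0,0,1.7],[-5.5,3.4,4,0,0,1.7],[-5.5,3.4,4,0,0,1.7],[-5.5,3.4,4,0,0,1.7]],
  ],
)

```text
clock: 20.88
tool_pos: [0.4486, 0.3735, 0.1048]
orientation: [179.9, -0.2, -100.3]
force: [-0.1, -0.3, -0.6]
opening: 0.0877
gripper_force: 0.0
```

```bash
python3 mv.py; python3 -c "
from h import *
t=ctrl.snapshot('top');s=ctrl.snapshot('side')
a,b=dict(t),dict(s);a['img']=cv2.imread('pics/top0.png')[:,:,::-1];b['img']=cv2.imread('pics/side0.png')[:,:,::-1]
print('small',fit([a,b],D['small'],(.447,.376,-10.5),r=.012,ra=8))
print('thick top',fit([t],D['thick'],(.602,.041,12),.006,r=.01,ra=8),'both',fit([t,s],D['thick'],(.602,.041,12),.006,r=.01,ra=8))
c=lambda i:cv2.resize(i,(400,400),interpolation=cv2.INTER_CUBIC)
cv2.imwrite('pics/g4.png',np.hstack([c(s['img'][100:200,220:320]),c(t['img'][120:260,100:240])])[:,:,::-1])"
```

```text
t 20.88 pos [0.4486 0.3735 0.1048] rpy [ 1.7993e+02 -1.6000e-01 -1.0031e+02] open 0.0877 F [-0.1 -0.3 -0.6] grip 0.0 q [ 59.  18. -20.  -0. -52. -69.]
small (array([  0.44536962,   0.37724304, -11.84579491]), np.float64(21.45331573486328))
thick top (array([ 0.60419261,  0.03613097, 13.4464066 ]), np.float64(10.757771492004395)) both (array([ 0.60326775,  0.04020614, 11.7919561 ]), np.float32(21.03836))
```

View pics/g4.png

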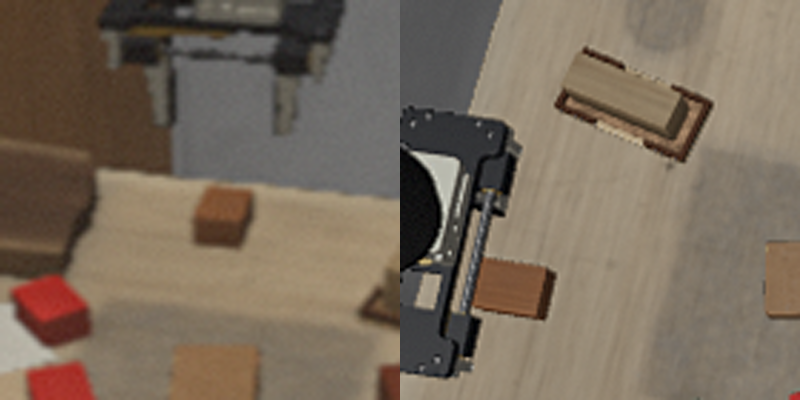

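Block_small candidates: orange-brown at top-image px (139,220), bright red at (200,273) and (250,263). The crop shows the first is the orange-brown wood-grained one described, so I'm taking that.

```bash
python3 mv.py .4455,.377,.04,-101.8 .4455,.377,.006,-101.8
```

```text
t 20.98 pos [0.4494 0.3734 0.1062] rpy [ 1.7999e+02 -5.0000e-02 -1.0038e+02] open 0.0876 F [ 0.7 -0.2 -0.2] grip 0.0 q [ 59.  18. -20.   0. -52. -69.]
.4455,.377,.04,-101.8 -> [-0.29  0.45  6.62] [ 0.  -0.   1.4]
.4455,.377,.006,-101.8 -> [ 0.  -0.   3.4] [0. 0. 0.]
```

Emit:
send_rows(
  plan=[
    [[-0.3,0.5,2,0,0,1.4],[-0.3,0.5,4,0,0,1.4],[-0.3,0.5,5.8,0,0,1.4],[-0.3,0.5,6.6,0,0,1.4],[-0.3,0.5,6.6,0,0,1.4],[-0.3,0.5,6.6,0,0,1.4]],
  ],
)

```text
clock: 21.48
tool_pos: [0.4453, 0.3776, 0.0408]
orientation: [-180.0, -0.0, -101.8]
force: [0.6, -0.4, -0.7]
opening: 0.0873
gripper_force: 0.0
```

```bash
python3 mv.py .4455,.377,.006,-101.8
```

```text
t 21.48 pos [0.4453 0.3776 0.0408] rpy [-1.7999e+02 -1.0000e-02 -1.0179e+02] open 0.0873 F [ 0.6 -0.4 -0.7] grip 0.0 q [ 59.  23. -24.   0. -44. -71.]
.4455,.377,.006,-101.8 -> [ 0.05 -0.03  3.48] [-0. -0.  0.]
```

Emit:
send_rows(
  plan=[
    [[0,0,1.2,0,0,0],[0,0,2.4,0,0,0],[0,0,3.2,0,0,0],[0,0,3.5,0,0,0],[0,0,3.5,0,0,0]],
  ],
)

```text
clock: 21.9
tool_pos: [0.4449, 0.3778, 0.0054]
orientation: [180.0, -0.0, -101.8]
force: [0.3, -0.2, -0.1]
opening: 0.0876
gripper_force: 0.0
```

Emit:
send_rows(
  plan=[
    [[0,0,0,0,0,0],[0,0,0,0,0,0],[0,0,0,0,0,0],[0,0,0,0,0,0],[0,0,0,0,0,0],[0,0,0,0,0,0],[0,0,0,0,0,0],[0,0,0,0,0,0]],
  ],
  fingers=0,
)

```text
clock: 22.57
tool_pos: [0.4448, 0.378, 0.0055]
orientation: [-180.0, 0.0, -101.8]
force: [-0.6, -0.6, 0.3]
opening: 0.0449
gripper_force: 30.0
```

Emit:
send_rows(
  plan=[
    [[0,0,0,0,0,0],[0,0,0,0,0,0],[0,0,0,0,0,0]],
  ],
)

```text
clock: 22.82
tool_pos: [0.4448, 0.378, 0.0054]
orientation: [-180.0, 0.0, -101.8]
force: [0.2, -0.2, 1.6]
opening: 0.045
gripper_force: 30.0
```

```bash
python3 mv.py
```

```text
t 22.82 pos [0.4448 0.378  0.0054] rpy [-180.      0.   -101.77] open 0.045 F [ 0.2 -0.2  1.6] grip 30.00025749206543 q [ 60.  25. -25.   0. -39. -71.]
```

Emit:
send_rows(
  plan=[
    [[0,0,-0.8,0,0,0],[0,0,-2.5,0,0,0],[0,0,-5,0,0,0],[0,0,-8.5,0,0,0],[0,0,-12,0,0,0],[0,0,-15,0,0,0],[0,0,-16.5,0,0,0],[0,0,-16.5,0,0,0]],
  ],
)

```text
clock: 23.48
tool_pos: [0.4462, 0.3796, 0.1755]
orientation: [-179.8, 0.4, -101.7]
force: [0.2, 0.9, -0.4]
opening: 0.0451
gripper_force: 30.0
```

```bash
python3 mv.py .603,.0405,.17,-77.7
```

```text
t 23.48 pos [0.4462 0.3796 0.1755] rpy [-179.81    0.39 -101.74] open 0.0451 F [ 0.2  0.9 -0.4] grip 29.999837279319763 q [ 60.  14. -15.   0. -60. -71.]
.603,.0405,.17,-77.7 -> [ 30.01 -22.25   0.42] [ -0.3   0.3 -24. ]
```

Emit:
send_rows(
  plan=[
    [[1.5,-1.1,0,0,0,-1],[4,-3,0,0,0,-3],[7,-5.2,0,0,0,-6],[10,-7.4,0,0,0,-9],[13,-9.6,0,0,0,-12],[16,-11.8,0,0,0,-14],[19,-14,0,0,0,-16],[22,-16.3,0,0,0,-18]],
  ],
)

```text
clock: 24.15
tool_pos: [0.5593, 0.1275, 0.1701]
orientation: [180.0, -0.0, -83.7]
force: [0.1, 0.6, -0.7]
opening: 0.0447
gripper_force: 30.0
```

```bash
python3 mv.py .603,.0405,.17,-77.7
```

```text
t 24.15 pos [0.5593 0.1275 0.1701] rpy [179.95  -0.   -83.66] open 0.0447 F [ 0.1  0.6 -0.7] grip 30.00133752822876 q [ 32.  14. -17.  -0. -60. -26.]
.603,.0405,.17,-77.7 -> [ 9.12 -3.38  0.01] [ 0. -0. -6.]
```

Emit:
send_rows(
  plan=[
    [[2.5,-0.9,0,0,0,-2],[5,-1.8,0,0,0,-4],[7,-2.6,0,0,0,-5.5],[8.5,-3.2,0,0,0,-6],[8.8,-3.3,1,0,0,-6],[8.8,-3.3,2.5,0,0,-6],[8.8,-3.3,4,0,0,-6],[8.8,-3.3,4,0,0,-6]],
  ],
)

```text
clock: 24.82
tool_pos: [0.5992, 0.045, 0.1265]
orientation: [179.7, 0.0, -77.8]
force: [-0.0, 0.6, -1.6]
opening: 0.0448
gripper_force: 30.0
```

```bash
python3 -c "
from h import *
s=ctrl.snapshot('side');t=ctrl.snapshot('top');import subprocess
o=ctrl.get_obs();print(o['tool_pos'],o['orientation'])
p=o['tool_pos'];print(fit([s],D['small'],(p[0],p[1],12.3),p[2]-.0054,r=.01,ra=5), fit([s],D['thick'],(.603,.0405,12),.006,r=.008,ra=5))
c=lambda i:cv2.resize(i,(400,400),interpolation=cv2.INTER_CUBIC)
cv2.imwrite('pics/p4.png',np.hstack([c(s['img'][140:240,280:380]),c(t['img'][90:210,200:320])])[:,:,::-1])"; python3 mv.py .603,.0405,.0725,-77.7
```

```text
[0.60106934 0.04548259 0.12962485] [ 1.79874890e+02 -2.29013679e-02 -7.77601985e+01]
(array([0.60010654, 0.03916869, 7.30681282]), np.float64(10.242465019226074)) (array([ 0.60303843,  0.03882095, 11.11536111]), np.float32(10.398476))
t 24.92 pos [0.6011 0.0455 0.1296] rpy [ 1.7987e+02 -2.0000e-02 -7.7760e+01] open 0.0451 F [-0.7 -0.2  0.3] grip 30.0000661611557 q [ 23.  18. -16.  -0. -56. -11.]
.603,.0405,.0725,-77.7 -> [ 0.53 -0.1   5.71] [ 0.1 -0.  -0.1]
```

View pics/p4.png

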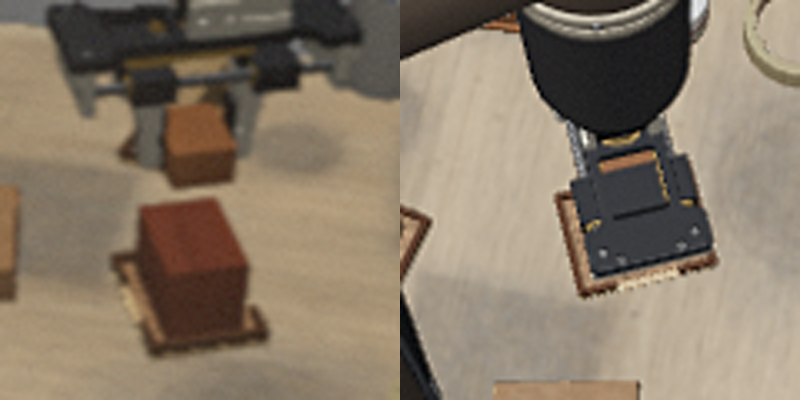

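The small block hangs level over the middle of the dark red one, which sits inside the wide tray. Lowering gently, aiming about 2 mm towards +y to split the two cameras' estimates.

Emit:
send_rows(
  plan=[
    [[0.1,-0.1,1.2,0,0,0],[0.3,-0.1,2.5,0,0,0],[0.3,-0.1,3.8,0,0,0],[0.3,-0.1,4.6,0,0,0],[0.3,-0.1,4.8,0,0,0],[0.3,-0.1,4.8,0,0,0]],
  ],
)

```text
clock: 25.42
tool_pos: [0.6033, 0.0428, 0.0821]
orientation: [180.0, -0.0, -77.8]
force: [0.2, -0.1, -0.4]
opening: 0.0448
gripper_force: 30.0
```

```bash
python3 mv.py .603,.0425,.0722,-77.7
```

```text
t 25.42 pos [0.6033 0.0428 0.0821] rpy [ 1.7996e+02 -1.0000e-02 -7.7750e+01] open 0.0448 F [ 0.2 -0.1 -0.4] grip 29.999865889549255 q [ 23.  21. -19.   0. -50. -10.]
.603,.0425,.0722,-77.7 -> [0.02 0.04 0.99] [ 0.  -0.  -0.1]
```

Emit:
send_rows(
  plan=[
    [[0,0,0.4,0,0,0],[0,0,0.8,0,0,0],[0,0,1,0,0,0],[0,0,1,0,0,0],[0,0,1,0,0,0]],
  ],
)

```text
clock: 25.83
tool_pos: [0.6035, 0.0427, 0.0725]
orientation: [-180.0, -0.0, -77.8]
force: [-0.2, 0.5, -1.5]
opening: 0.0446
gripper_force: 30.0
```

Emit:
send_rows(
  plan=[
    [[0,0,0,0,0,0],[0,0,0,0,0,0],[0,0,0,0,0,0],[0,0,0,0,0,0],[0,0,0,0,0,0]],
  ],
  fingers=0.8,
)

```text
clock: 26.25
tool_pos: [0.6035, 0.0427, 0.0725]
orientation: [-180.0, -0.0, -77.8]
force: [0.3, 0.6, 0.0]
opening: 0.0689
gripper_force: 0.0
```

Emit:
send_rows(
  plan=[
    [[0,0,-1,0,0,0],[0,0,-3,0,0,0],[0,0,-6,0,0,0],[0,0,-9,0,0,0],[0,0,-11,0,0,0],[0,0,-12,0,0,0],[0,0,-12,0,0,0]],
  ],
)

```text
clock: 26.83
tool_pos: [0.6048, 0.043, 0.1959]
orientation: [-179.7, 0.0, -77.8]
force: [0.2, 0.2, 0.9]
opening: 0.0703
gripper_force: 0.0
```

Emit:
send_rows(
  plan=[
    [[-2,0,0,0,0,0],[-6,0,0,0,0,0],[-10,0,0,0,0,0],[-14,0,0,0,0,0],[-18,0,0,0,0,0],[-22,0,0,0,0,0],[-25,0,0,0,0,0],[-26,0,0,0,0,0]],
  ],
)

```text
clock: 27.5
tool_pos: [0.5469, 0.3003, 0.1909]
orientation: [179.9, -0.0, -77.6]
force: [0.3, -0.4, 0.1]
opening: 0.0705
gripper_force: 0.0
```

```bash
cat > chk.py <<'E'
from h import *
s=ctrl.snapshot('side');t=ctrl.snapshot('top')
for n,p,z in(('small',(.603,.041,12),.066),('thick',(.603,.0405,12),.006),('tw',(.602,.041,12.3),0),('long',(.622,-.18,6.6),.006),('medium',(.618,.276,-25),.006),('sand',(.445,.0967,-2.5),0)):
    print(n,*[fit([i],D[n],p,z,r=.01,ra=6)[0].round(4) for i in(t,s)],fit([t,s],D[n],p,z,r=.01,ra=6)[0].round(4))
c=lambda i:cv2.resize(i,(400,400),interpolation=cv2.INTER_CUBIC)
cv2.imwrite('pics/c%d.png'%(ctrl.get_obs()['clock']*10),np.hstack([c(s['img'][130:230,280:380]),c(t['img'][90:210,200:320])])[:,:,::-1])
E
python3 chk.py; ls pics; python3 mv.py
```

```text
small [ 0.6037  0.0441 12.3742] [ 0.6028  0.0425 10.1513] [ 0.603   0.0437 11.4467]
thick [ 0.6055  0.0407 11.7224] [0.6038 0.0393 9.5441] [0.6051 0.0388 9.5888]
tw [ 0.6103  0.0437 16.4667] [0.6065 0.031  6.682 ] [ 0.6074  0.0432 12.076 ]
long [ 0.6231 -0.1782  6.3452] [ 0.6222 -0.1829  5.8663] [ 0.6224 -0.1778  6.2715]
medium [  0.6186   0.2786 -24.6845] [  0.6166   0.275  -25.8183] [  0.6178   0.2777 -25.1957]
sand [ 0.4442  0.0967 -2.9909] [ 0.4462  0.0951 -1.6042] [ 0.4462  0.0965 -1.4554]
c276.png
fit.png
g1.png
g3.png
g4.png
p1.png
p2.png
p3.png
p4.png
side0.png
top0.png
t 27.6 pos [0.5473 0.2984 0.1909] rpy [ 1.7989e+02 -5.0000e-02 -7.7610e+01] open 0.0698 F [-0.1 -0.1 -0.2] grip 0.0 q [ 47.  17.  -9.  -0. -64. -34.]
```

View pics/c276.png

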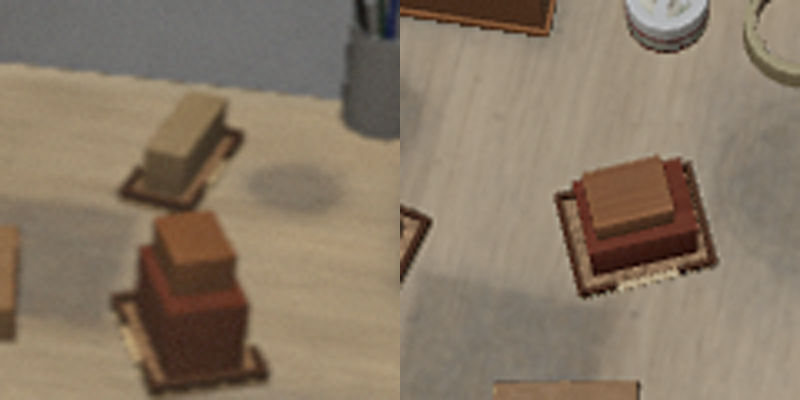

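The small block lies flat and lengthwise on the red one, but both cameras put it about 3 mm off centre towards +y (left in the top crop, px ~628, 193). I'll regrasp it and shift it 3 mm.

```bash
python3 mv.py .6035,.0427,.12,-77.7
```

```text
t 27.6 pos [0.5473 0.2984 0.1909] rpy [ 1.7989e+02 -5.0000e-02 -7.7610e+01] open 0.0698 F [-0.1 -0.1 -0.2] grip 0.0 q [ 47.  17.  -9.  -0. -64. -34.]
.6035,.0427,.12,-77.7 -> [ 2.618e+01 -2.000e-02  7.110e+00] [ 0.1 -0.1  0.1]
```

Emit:
send_rows(
  plan=[
    [[3,0,0,0,0,0],[7,0,0,0,0,0],[11,0,0,0,0,0],[15,0,0,0,0,0],[19,0,0,0,0,0],[23,0,0,0,0,0],[25.5,0,0,0,0,0],[26.2,0,1,0,0,0]],
  ],
)

```text
clock: 28.27
tool_pos: [0.6046, 0.0358, 0.1834]
orientation: [-179.9, -0.0, -78.0]
force: [0.6, 0.3, 1.1]
opening: 0.0701
gripper_force: 0.0
```

Emit:
send_rows(
  plan=[
    [[0,0,1.5,0,0,0],[0,0,3.5,0,0,0],[0,0,5,0,0,0],[0,0,5.5,0,0,0],[0,0,5.5,0,0,0],[0,0,5.5,0,0,0]],
  ],
)

```text
clock: 28.77
tool_pos: [0.6038, 0.0403, 0.1274]
orientation: [180.0, -0.0, -77.8]
force: [-0.2, 0.3, 0.5]
opening: 0.0701
gripper_force: 0.0
```

```bash
python3 mv.py .6035,.0427,.073,-77.7
```

```text
t 28.77 pos [0.6038 0.0403 0.1274] rpy [ 1.7997e+02 -2.0000e-02 -7.7770e+01] open 0.0701 F [-0.2  0.3  0.5] grip 0.0 q [ 22.  19. -16.   0. -55. -10.]
.6035,.0427,.073,-77.7 -> [-0.24 -0.02  5.44] [ 0.  -0.  -0.1]
```

Emit:
send_rows(
  plan=[
    [[-0.2,0,1.5,0,0,0],[-0.2,0,3,0,0,0],[-0.2,0,4.4,0,0,0],[-0.2,0,5.2,0,0,0],[-0.2,0,5.4,0,0,0],[-0.2,0,5.4,0,0,0]],
  ],
)

```text
clock: 29.27
tool_pos: [0.6036, 0.0428, 0.0737]
orientation: [-180.0, -0.0, -77.8]
force: [0.0, -0.9, 0.6]
opening: 0.0701
gripper_force: 0.0
```

Emit:
send_rows(
  plan=[
    [[0,0,0,0,0,0],[0,0,0,0,0,0],[0,0,0,0,0,0],[0,0,0,0,0,0],[0,0,0,0,0,0],[0,0,0,0,0,0],[0,0,0,0,0,0],[0,0,0,0,0,0]],
  ],
  fingers=0,
)

```text
clock: 29.93
tool_pos: [0.6037, 0.0428, 0.0739]
orientation: [-180.0, -0.0, -77.8]
force: [-1.5, 0.0, 5.7]
opening: 0.0448
gripper_force: 30.0
```

Emit:
send_rows(
  plan=[
    [[0,0,-0.4,0,0,0],[0,0,-1,0,0,0],[0.2,0,-1,0,0,0],[0.3,0.1,-1,0,0,0],[0.3,0.1,-1,0,0,0],[0.3,0.1,-1,0,0,0]],
  ],
)

```text
clock: 30.43
tool_pos: [0.6029, 0.0393, 0.0832]
orientation: [180.0, 0.0, -77.8]
force: [-0.6, 1.0, -0.4]
opening: 0.0448
gripper_force: 30.0
```

```bash
python3 mv.py .604,.0395,.073,-77.9
```

```text
t 30.43 pos [0.6029 0.0393 0.0832] rpy [179.98   0.   -77.79] open 0.0448 F [-0.6  1.  -0.4] grip 29.999839067459106 q [ 22.  21. -19.  -0. -50. -10.]
.604,.0395,.073,-77.9 -> [ 0.01 -0.11  1.02] [0.  0.  0.1]
```

Emit:
send_rows(
  plan=[
    [[0,-0.1,0.3,0,0,0],[0,-0.1,0.7,0,0,0],[0,-0.1,0.9,0,0,0],[0,-0.1,0.9,0,0,0],[0,-0.1,0.9,0,0,0]],
  ],
)

```text
clock: 30.85
tool_pos: [0.6039, 0.0398, 0.074]
orientation: [180.0, -0.0, -77.8]
force: [-0.1, -0.2, -1.4]
opening: 0.045
gripper_force: 30.0
```

Emit:
send_rows(
  plan=[
    [[0,0,0,0,0,0],[0,0,0,0,0,0],[0,0,0,0,0,0],[0,0,0,0,0,0],[0,0,0,0,0,0]],
  ],
  fingers=0.8,
)

```text
clock: 31.27
tool_pos: [0.6041, 0.0398, 0.0744]
orientation: [-180.0, -0.0, -77.8]
force: [0.3, 0.3, -0.2]
opening: 0.069
gripper_force: 0.0
```

Emit:
send_rows(
  plan=[
    [[0,0,-1,0,0,0],[0,0,-3,0,0,0],[0,0,-6,0,0,0],[0,0,-9,0,0,0],[0,0,-11,0,0,0],[0,0,-12,0,0,0],[0,0,-12,0,0,0]],
  ],
)

```text
clock: 31.85
tool_pos: [0.6055, 0.0401, 0.1979]
orientation: [-179.7, 0.0, -77.8]
force: [-0.9, -0.1, 0.5]
opening: 0.0703
gripper_force: 0.0
```

Emit:
send_rows(
  plan=[
    [[-2,0,0,0,0,0],[-6,0,0,0,0,0],[-10,0,0,0,0,0],[-14,0,0,0,0,0],[-18,0,0,0,0,0],[-22,0,0,0,0,0],[-25,0,0,0,0,0],[-26,0,0,0,0,0]],
  ],
)

```text
clock: 32.52
tool_pos: [0.5475, 0.2974, 0.1929]
orientation: [179.9, -0.0, -77.6]
force: [0.5, 0.1, -0.3]
opening: 0.0699
gripper_force: 0.0
```

```bash
python3 chk.py; ls pics | grep ^c3; python3 mv.py
```

```text
small [ 0.604   0.0411 12.2757] [0.6031 0.0408 9.3998] [ 0.6035  0.0409 11.3046]
thick [ 0.6053  0.0407 11.7942] [0.604 0.039 9.291] [ 0.6049  0.0404 10.8121]
tw [ 0.6102  0.0437 16.5945] [0.6064 0.031  6.7678] [ 0.6072  0.0437 12.1968]
long [ 0.6231 -0.1782  6.3269] [ 0.6222 -0.1829  5.8623] [ 0.6224 -0.1778  6.2715]
medium [  0.6186   0.2786 -24.7906] [  0.6166   0.275  -25.8236] [  0.6179   0.2777 -25.2772]
sand [ 0.4443  0.0968 -3.0097] [ 0.4462  0.0953 -1.5962] [ 0.4462  0.0964 -1.4485]
c326.png
t 32.62 pos [0.5479 0.2955 0.1929] rpy [ 1.7989e+02 -5.0000e-02 -7.7610e+01] open 0.0703 F [-0.8 -1.2  0.1] grip 0.0 q [ 46.  17.  -9.  -0. -64. -34.]
```

Small is now within about 1 mm of the thick block's middle. One last full view before handing in.

```bash
python3 -c "
from h import *
s=ctrl.snapshot('side')['img'][120:300,200:400];t=ctrl.snapshot('top')['img'][110:290,110:450]
cv2.imwrite('pics/final.png',np.hstack([cv2.resize(s,(300,270)),cv2.resize(t,(500,265))[:].__class__(0) if 0 else cv2.resize(t,(500,270))])[:,:,::-1])"
```

```text
(no output)
```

View pics/final.png

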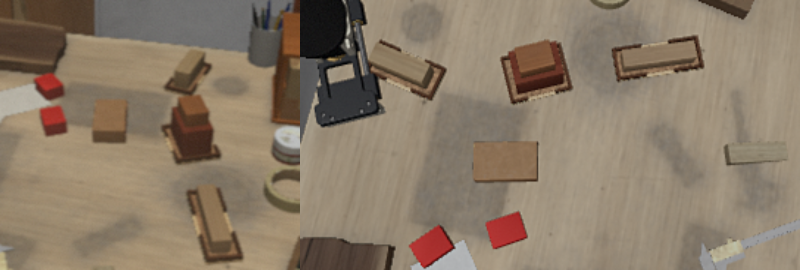

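The view shows all three blocks inside their trays (px ~405,65; ~536,75; ~658,57), with the small block centred on the dark red one. The wedge and the sanding block have not moved, and the gripper is clear.

```bash
python3 -c "
from plant import ctrl
print(ctrl.close_job())"
```

```text
the job is handed in; nothing more can be done
None
```

I handed the job in at about 33 s: the long, medium and thick blocks lie in their trays, the small one sits within about 2 mm of the middle of the thick block's top, lengthwise with it, and the wedge and sanding block stayed where they were.

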